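Seat the drill chuck in the taper socket

TASK

Take the drill chuck (the dark one with three jaws) from the wooden rack, set its taper shank gently into the steel taper socket on the bench, not driving it in yet, and let go. Then, with it standing loose there, tap it down on its nose until it goes no further and is locked home. Leave the other tools standing in the rack.

Things in the scene. Friction and masses are not known exactly. Their poses are not given: they have to be found in the camera images.
- chuck_mid (a point): Drill chuck, the one to seat: dark cylinder 40 mm across, knurled band, three bright jaws in a flat 30 mm nose; 0.35 kg, upright in the rack. Point on its axis (z, up). From this point: nose 25 mm above (jaws 1 mm more), full width from 18 mm below to 13 mm above, underside of the 32 mm collar 25 mm below, shank tip 85 mm below. Shank 60 mm long, 20 mm across at the collar, 12 mm at the tip.
- socket_mouth (a point): Steel taper socket, 50 mm across, on a grey 90 mm flange. Point: centre of its open mouth, 85 mm above the bench; z up, along the bore, 21 mm across at the mouth and tapered. A shank set in loosely rests with its collar 14 mm above the mouth; taps or pushes of 10 to 15 N drive it in, and it stays where driven; after 12 mm it stops dead, home, collar 2 mm above the mouth.
- centre_mid (a point): Dead centre: bright steel, 26 mm across, ending in a cone point 22 mm above this point; same shank and collar as the chuck, upright in the rack, not needed. Point on its axis, 25 mm above the collar's underside; z up.
- holder_mid (a point): End-mill holder: bright plain cylinder 34 mm across with a dark round bore in its flat top, 20 mm above this point; same shank and collar as the chuck, upright in the rack, not needed. Point on its axis, 25 mm above the collar's underside; z up. Rack: wooden plate 70 by 270 mm, top 80 mm above the bench; the three tools hang by their collars in a row of holes 90 mm apart, in any order.
Things that resemble listed ones, but are neither listed nor needed, are in the scene too. What is shaped like the part that bears chuck_mid but blue is not meant.

How it is judged (in metres and radians):
On the way, in this order (a step that is already met when the one before it is completed fails the run):
1. the drill chuck stands loose in the socket, let go and not yet driven in (collar still more than 7 mm above the mouth) (z of chuck_mid in the frame of socket_mouth between 0.032 and 0.043 m and horizontal distance between chuck_mid and socket_mouth below 0.01 m and angle between chuck_mid's own z axis and vertical below 0.17 rad and contact force between the fingers and drill_chuck below 0.3 N), for 0.2 s.
2. the chuck is driven down until its collar is less than 6 mm above the mouth (z of chuck_mid in the frame of socket_mouth below 0.031 m and horizontal distance between chuck_mid and socket_mouth below 0.01 m and angle between chuck_mid's own z axis and vertical below 0.17 rad), for 0.1 s.
At the end, for the whole second after the job is handed in: The drill chuck is upright in the socket within 10 degrees, on its axis within 10 mm, driven in so that its collar is less than 6 mm above the mouth (fully home is 2 mm), released and at rest (all of step 2 and linear speed of drill_chuck below 0.02 m/s); the robot touches nothing.
It fails at once if one of the other tools is moved by more than 30 mm (distance of any of centre_mid, holder_mid from where it was at the start of the episode above 0.03 m).
It also fails if it takes over 51 s, if anything falls off the work surface, if the arm or the gripper's body presses on something with over 40 N, if the wrist force passes 120 N, or if a joint passes its speed limit or range.

ROBOT

A 6-joint arm with a two-finger parallel gripper is mounted at the origin on a cart in front of the work surface, level with it; the furniture and walls round the work are solid. World frame = base frame: x ahead of the robot, y to its left, z up, the work surface at z = 0. Lengths are in m, angles in degrees, forces in N, time in s.
With the tool pointing down it reaches from about 0.3 to 0.75 m from the base axis. Payload 8.5 kg.
Tool frame: the origin (TCP) lies at the very end of the fingers, on their centre line; the grasp point (between the pads) lies 19 mm behind it (bot.hold_point_z is the distance from the TCP to the grasp point, in m); x points along the fingers, z is the direction in which the jaws open and shut, and the axes are right-handed (so a half turn about x gives the same grasp; the last joint's range is limited). The gripper opens to 88 mm and grips with 3 to 60 N. Pads are 18 mm wide; open, the fingers measure 123 mm over their backs; the gripper's body (75 mm by 187 mm) begins 45 mm behind the grasp point.
Start: joints at [60.544, 21.807, 74.336, -0, 83.858, -12.336], TCP at [0.162, 0.526, 0.239] pointing down, gripper open.
Joint ranges: [-178.18, 178.18], [-50.72, 133.34], [12.68, 142.11], [-81.47, 261.47], [9.98, 163.14], [-165.26, 165.26]. Speed limits (degrees/s): [136.94, 136.94, 180, 180, 180, 180].

INTERFACE

Orientations are given as [roll, pitch, yaw] about the fixed x, y, z axes, in that order (R = Rz(yaw) Ry(pitch) Rx(roll)).
In Python, from cell import status, cams, order, finder, bot gives the robot as it stands. The module is installed in compiled form; this text tells all that it offers.
- The arm moves only by the tool jog_arm, never from a script. Its argument "deltas" is text: rows parted by semicolons, each of 6 numbers parted by spaces: the shift along the world's x, y, z in m, then the turn, a rotation vector about the world's x, y, z in degrees. A call has 1 to 20 rows; each row shifts and turns the pose as measured when the row begins; what a row does not reach is not made up. A row lasts 1/12 s, in which the tool goes at most 41.7 mm and 7.16 degrees, less where a joint would pass 70% of its speed; a pose out of reach is approached as far as the arm can. A call with a gripper value outside its range is refused whole. "hand" is the gripper's target within -1 to 1 (fully open at 1, half-way at 0, shut at -1), set as the call begins (left out, the last holds). The fingers move at their own pace and stop on an object; the grip force is fixed at half the most. Time passes only in rows, so rows that do not move let the fingers close. It gives the time, the measured TCP pose, the force and the opening at its end, in the units of the state.
- status.sense(): the state, without advancing time (a new reading comes with each control period).
- cams.grab_frame(name): name is "side" or "top"; returns (picture, depth): 480x640x3 uint8, red, green, blue; 480x640 float32, m along the optical axis (not along the pixel's ray), 0 where there is no reading.
- cams.camera_info(name): a dict with "camera_matrix" (3x3 intrinsics, pixels), "position" and "rotation" of the camera in the world. Camera axes: x right, y up, looking along -z (the intrinsics and any distortion apply to the point x, -y, -z); pixel columns grow to the right and rows downward; lengths in m; the calibration is good to about 2 mm. A picture is of the moment at which its call begins. camera_info takes no time and is no camera call.
- order.hand_in(): hands the job in, once; it reports no verdict.
Trained networks look in the newest picture that a camera, given by its name, has taken for a name from the list of things; names that differ only in an ending like _2 or _b are one class to them, and where a whole thing is asked for, a point or a joint stands for the part that bears it (a point fixed in the world has none). Each returns a list of dicts, best first, with "conf" (0 to 1); they miss things now and then, are a little off and sometimes report something else, mostly with a low value. They report only what shows in the picture. A call takes as long as a camera call. They do not tell look-alikes from the thing itself.
- finder.trace(camera, thing): "mask" (480x640 bool, what is visible of it) and "bbox" ([left, top, width, height] in pixels, round what is visible of it).
- finder.pinpoint(camera, thing): "xy" ([column, row] in pixels: a listed point, or the origin of a listed thing).
The state is a dict: "t": time; "qpos": joint angles; "qd": joint speeds; "joint_efforts": joint torques, N m; "tcp_pos": TCP position; "tool_rot": TCP orientation; "force": force on the tool from outside, world axes, zero at the start; "wrist_torque": the same for the moment, N m; "width": finger opening in m.
Only numpy, scipy, OpenCV 4.12 (cv2) and the standard library are available. Lean on these libraries where they do the work, as an engineer would, in place of code of your own. Each camera call takes 0.05 s, during which the arm holds its last target.

## Working session

There is one attempt and no reset: what is moved stays moved. The work goes in short steps, Python scripts to look and compute and a tool call to move; the robot and the scene stay as the last step left them, time stands still between calls to the robot, and variables do not carry over. Pictures are saved under pics/ and viewed, and the job is handed in when it is done.

Besides the shell and the picture viewer there is one more tool, called after ">>>" as name(argument=value, ...) on one line, values as JSON. jog_arm: Moves the arm, as the interface text tells. Its arguments: {"type":"object","properties":{"deltas":{"type":"string"},"hand":{"type":"number"}},"required":["deltas"]}

```bash
mkdir -p pics; cat > h.py <<'E'
from cell import status, cams, order, finder, bot
import numpy as np, cv2
def save(n,f):
    p,d=cams.grab_frame(n); cv2.imwrite('pics/'+f,p[:,:,::-1]); np.save('pics/'+f+'.npy',d); return p,d
def ray(n,u,v):
    c=cams.camera_info(n);K=np.array(c['camera_matrix']);R=np.array(c['rotation'])
    q=np.linalg.inv(K)@[u,v,1]; return np.array(c['position']),R@np.array([q[0],-q[1],-q[2]])
def atz(n,u,v,z):
    o,r=ray(n,u,v); return o+r*(z-o[2])/r[2]
def tri(n1,p1,n2,p2):
    o,r=ray(n1,*p1);a,b=ray(n2,*p2)
    t=np.linalg.lstsq(np.c_[r,-b],a-o,rcond=None)[0]
    x=o+r*t[0];y=a+b*t[1]; return (x+y)/2,np.linalg.norm(x-y)
def proj(n,P):
    c=cams.camera_info(n);K=np.array(c['camera_matrix']);R=np.array(c['rotation'])
    q=R.T@(np.array(P)-c['position']); q=K@[q[0],-q[1],-q[2]]; return q[:2]/q[2]
def dep(n,d):
    c=cams.camera_info(n);K=np.array(c['camera_matrix']);R=np.array(c['rotation'])
    v,u=np.mgrid[:480,:640]; q=np.stack([u,v,np.ones_like(u)],-1)@np.linalg.inv(K).T*d[...,None]
    return (q*[1,-1,-1])@R.T+np.array(c['position'])
E
python3 - <<'E'
from h import *
np.set_printoptions(precision=4,suppress=True)
for n in('side','top'):
    save(n,n+'0.png'); print(cams.camera_info(n))
    for t in('chuck_mid','socket_mouth','centre_mid','holder_mid'):
        print(n,t,[(np.round(r['xy'],1),round(r['conf'],2)) for r in finder.pinpoint(n,t)])
print(status.sense())
E
```

```text
{'camera_matrix': array([[441.5129,   0.    , 314.4832],
       [  0.    , 441.5129, 236.4314],
       [  0.    ,   0.    ,   1.    ]]), 'position': array([ 0.5056, -0.673 ,  0.6645]), 'rotation': array([47.5169,  0.1447,  2.6325])}
side chuck_mid [(array([257.5, 280.5]), 0.95), (array([388.5, 271.3]), 0.91), (array([264.4, 251. ]), 0.9), (array([339.9, 227.8]), 0.66)]
side socket_mouth [(array([325.2, 163.5]), 0.65)]
side centre_mid [(array([329.8, 341.6]), 0.97)]
side holder_mid [(array([325.7, 297.8]), 0.88)]
{'camera_matrix': array([[567.5814,   0.    , 327.6824],
       [  0.    , 567.5814, 234.3527],
       [  0.    ,   0.    ,   1.    ]]), 'position': array([ 0.4183, -0.0529,  1.2717]), 'rotation': array([  3.8928,   0.4382, -91.4936])}
top chuck_mid [(array([382.7, 288.2]), 0.73), (array([364.6, 181.2]), 0.68), (array([348.5, 290.4]), 0.63), (array([310.7, 220.1]), 0.55)]
top socket_mouth [(array([208. , 240.9]), 0.77)]
top centre_mid [(array([450.4, 227.4]), 0.61)]
top holder_mid [(array([403.7, 228.7]), 0.68)]
{'t': 0.5, 'qpos': array([ 60.5433,  21.8078,  74.3385,  -0.0005,  83.858 , -12.335 ]), 'qd': array([ 0.0031,  0.0161, -0.1065, -0.0445,  0.0433, -0.0645]), 'joint_efforts': array([ -0.0025, -43.7517, -22.4611,   0.0713,   0.0316,  -0.    ]), 'tcp_pos': array([0.1619, 0.5256, 0.2387]), 'tool_rot': array([ 174.1548,   89.9957, -112.9669]), 'force': array([0.8728, 0.356 , 0.141 ]), 'wrist_torque': array([ 0.0158, -0.0115,  0.0266]), 'width': 0.0878903876766578}
```

```bash
sed -i "s/R=np.array(c\['rotation'\])/R=Ro(c['rotation'])/" h.py; sed -i "2a from scipy.spatial.transform import Rotation\ndef Ro(r): return Rotation.from_euler('xyz',r,degrees=True).as_matrix()" h.py
python3 -c "
import cv2,numpy as np
a=cv2.imread('pics/side0.png');b=cv2.imread('pics/top0.png')
cv2.imwrite('pics/s_z.png',cv2.resize(a[130:430,180:480],(600,600)))
cv2.imwrite('pics/t_z.png',cv2.resize(b[120:360,170:490],(800,600)))"
```

```text
(no output)
```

View pics/side0.png

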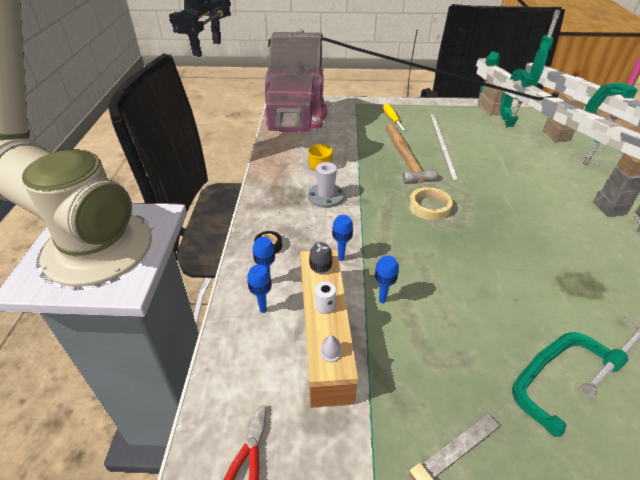

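View pics/top0.png

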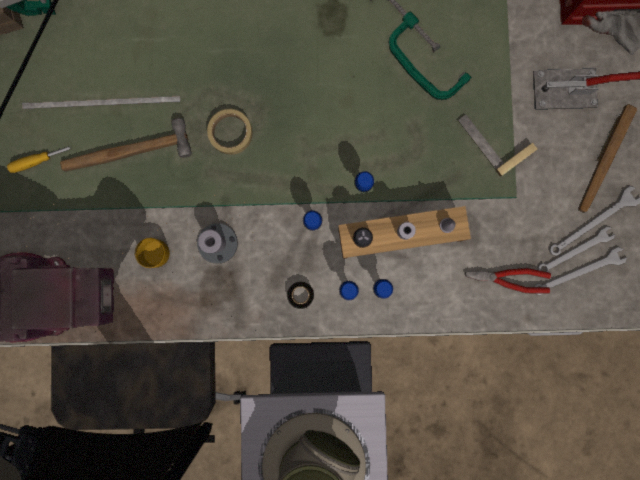

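View pics/s_z.png

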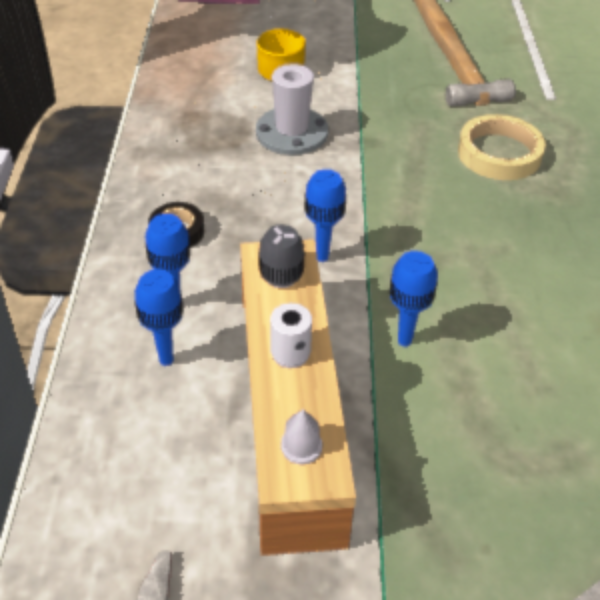

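View pics/t_z.png

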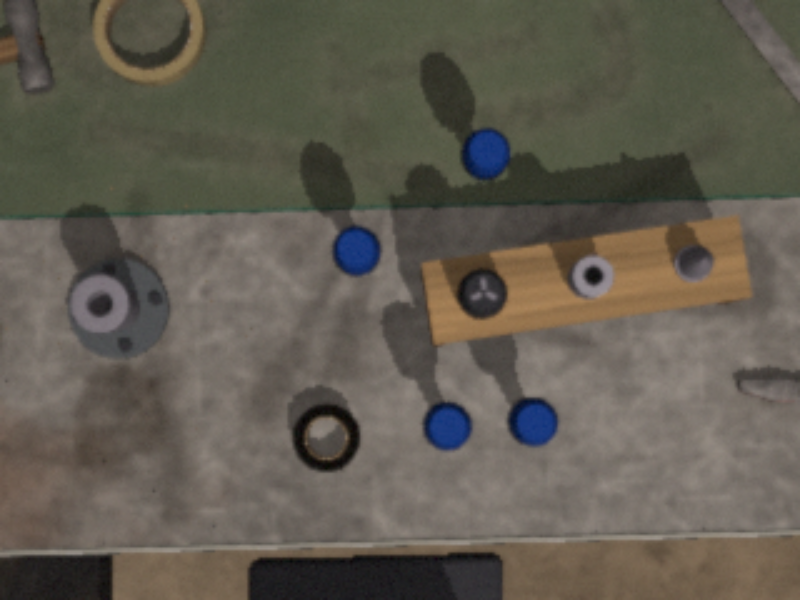

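The side view has the dark chuck at about (320,257), the socket mouth at (326,168), the holder at (325,290) and the centre at (331,345). Four blue look-alikes stand around the rack. In the top view the chuck is at (363,237) and the socket at (210,241). The chuck detections were all of the blue ones, so I'll measure the dark chuck from depth.

```bash
python3 - <<'E'
from h import *
np.set_printoptions(precision=4,suppress=True)
D={n:dep(n,np.load(f'pics/{n}0.png.npy')) for n in('side','top')}
P=D['top']
def blob(name,P,u0,u1,v0,v1,zl,zh):
    q=P[v0:v1,u0:u1].reshape(-1,3); m=(q[:,2]>zl)&(q[:,2]<zh); q=q[m]
    if len(q)<5: print(name,'few',len(q));return
    (cx,cy),r=cv2.minEnclosingCircle((q[:,:2]*1000).astype(np.float32))
    print(name,len(q),'mean',q.mean(0),'minmax',q.min(0),q.max(0),'circ',cx,cy,r,'zmed',np.median(q[:,2]))
for n,P in D.items():
    print(n)
    box={'top':dict(ch=(345,382,218,258),sock=(192,226,222,260),hold=(392,425,215,245),cen=(435,465,212,240)),
     'side':dict(ch=(305,336,238,275),sock=(312,340,160,200),hold=(312,340,280,312),cen=(318,345,330,362))}[n]
    for k,b in box.items():
        blob(k+' hi',P,*b,0.122 if k=='ch' else 0.075 if k=='sock' else .1,.2)
        blob(k+' body',P,*b,0.09,.15)
# blue
for n,P in D.items():
    p=cv2.imread(f'pics/{n}0.png').astype(int)
    m=((p[...,0]>100)&(p[...,2]<60)&(p[...,1]<110)).astype(np.uint8)
    k,l,s,c=cv2.connectedComponentsWithStats(m)
    for i in range(1,k):
        if s[i,4]>80:
            q=P[l==i]; print(n,'blue',c[i],s[i,4],np.median(q,0),q.max(0)[2])
print(tri('side',(320,252),'top',(363.5,236.5)))
for p in [(208.0,240.9)]: print('sock top',atz('top',*p,.085),'side',atz('side',325.2,163.5,.085), tri('side',(325.2,163.5),'top',p))
t=tri('side',(329.8,341.6),'top',(450.4,227.4));print('centre',t)
t=tri('side',(325.7,297.8),'top',(403.7,228.7));print('holder',t)
E
```

```text
side
ch hi 257 mean [ 0.4891 -0.1224  0.128 ] minmax [ 0.4724 -0.1374  0.1222] [ 0.5061 -0.1013  0.1321] circ 488.3675842285156 -119.56746673583984 18.276769638061523 zmed 0.12882510720995533
ch body 574 mean [ 0.4893 -0.1283  0.1165] minmax [ 0.4687 -0.1397  0.0902] [ 0.5086 -0.1013  0.1321] circ 488.5487976074219 -120.63304138183594 20.65293312072754 zmed 0.11989370111818864
sock hi 236 mean [0.4911 0.1978 0.0823] minmax [0.4674 0.1746 0.0751] [0.5147 0.2276 0.0871] circ 491.881103515625 201.41143798828125 26.82252311706543 zmed 0.08309647514046736
sock body few 0
hold hi 453 mean [ 0.5001 -0.2134  0.1191] minmax [ 0.4836 -0.2255  0.1   ] [ 0.5164 -0.1918  0.1282] circ 499.81817626953125 -208.88516235351562 17.65603256225586 zmed 0.12335583796453042
hold body 533 mean [ 0.5    -0.2144  0.1155] minmax [ 0.4836 -0.2255  0.0901] [ 0.5166 -0.1918  0.1282] circ 499.81817626953125 -208.88516235351562 17.65603256225586 zmed 0.12245108880605238
cen hi 236 mean [ 0.5109 -0.302   0.1112] minmax [ 0.4982 -0.3097  0.1   ] [ 0.5234 -0.2885  0.1271] circ 510.8840026855469 -297.55908203125 12.759
[... 1908 characters left out ...]
7  0.0971] 0.1119831914730951
top blue [364.9227 180.1934] 181 [ 0.6076 -0.1258  0.1108] 0.11742423407569103
top blue [312.173  219.6486] 185 [ 0.5281 -0.0149  0.1104] 1.2716742071306018
top blue [384.129  289.2849] 186 [ 0.3829 -0.1579  0.1109] 1.2716742071306018
top blue [349.1237 291.0968] 186 [ 0.3808 -0.0866  0.1107] 1.2716742071306018
(array([ 0.4895, -0.1189,  0.1198]), np.float64(0.0021345524100588333))
sock top [0.4922 0.2054 0.085 ] side [0.4887 0.2159 0.085 ] (array([0.4903, 0.2034, 0.0933]), np.float64(0.0027466668293901144))
centre (array([ 0.5073, -0.2976,  0.1108]), np.float64(0.004427306691107474))
holder (array([ 0.5035, -0.2039,  0.0983]), np.float64(0.0048088556928068075))
```

```bash
python3 - <<'E'
from h import *
np.set_printoptions(precision=4,suppress=True)
s=status.sense(); print(Ro(s['tool_rot']),s['t'])
D=dep('top',np.load('pics/top0.png.npy'))
for n in('top','side'):
    q=dep(n,np.load(f'pics/{n}0.png.npy')).reshape(-1,3)
    for y in np.arange(-.3,.75,.05):
        m=(abs(q[:,1]-y)<.025)&(q[:,0]>.2)&(q[:,0]<.75)&(q[:,2]>.06)&(q[:,2]<.6); a=q[m]
        if m.any(): print(n,round(y,2),m.sum(),a.min(0),a.max(0))
# rack edge direction
q=D[200:265,335:475].reshape(-1,3); m=(abs(q[:,2]-.08)<.006)&(abs(q[:,0]-.5)<.07)
print(cv2.minAreaRect((q[m,:2]*1000).astype(np.float32)))
E
```

```text
[[-0.     -0.9557  0.2944]
 [-0.0001  0.2944  0.9557]
 [-1.      0.     -0.0001]] 0.5
top -0.3 794 [ 0.4751 -0.3249  0.0723] [ 0.5503 -0.2753  0.1315]
top -0.25 783 [ 0.4684 -0.275   0.0714] [ 0.5431 -0.2251  0.0889]
top -0.2 817 [ 0.3761 -0.2248  0.0651] [ 0.5377 -0.175   0.1324]
top -0.15 1238 [ 0.3635 -0.175   0.0682] [ 0.6267 -0.125   0.1379]
top -0.1 1239 [ 0.3616 -0.1249  0.0673] [ 0.6291 -0.075   0.1376]
top -0.05 164 [ 0.3665 -0.0748  0.0616] [ 0.5452 -0.025   0.1151]
top -0.0 247 [ 0.5096 -0.025   0.0654] [0.5481 0.0051 0.1167]
top 0.2 398 [0.4686 0.1779 0.0603] [0.5153 0.2247 0.0908]
top 0.25 6 [0.4822 0.225  0.0812] [0.5011 0.2271 0.0886]
top 0.4 1096 [0.3265 0.4103 0.0601] [0.4411 0.425  0.1481]
top 0.45 1679 [0.3229 0.425  0.0707] [0.4439 0.475  0.1556]
top 0.5 1642 [0.3182 0.4751 0.1105] [0.4496 0.525  0.1573]
top 0.55 2059 [0.2995 0.525  0.0604] [0.4677 0.575  0.1555]
top 0.6 1386 [0.2997 0.575  0.105 ] [0.7499 0.6127 0.1787]
side -0.3 1399 [ 0.4743 -0.325   0.0671] [ 0.5493 -0.2753  0.1271]
side -0.25 1080 [ 0.468  -0.275   0.0671] [ 0.5427 -0.225   0.1185]
side -0.2 
[... 317 characters left out ...]
0.1121]
side 0.15 2 [0.4917 0.1746 0.0637] [0.4944 0.175  0.0862]
side 0.2 345 [0.4674 0.1757 0.0601] [0.5147 0.2246 0.0871]
side 0.25 3 [0.488  0.2258 0.0818] [0.4975 0.2276 0.0827]
side 0.4 1047 [0.3257 0.4064 0.0601] [0.4399 0.425  0.1407]
side 0.45 676 [0.323  0.425  0.0611] [0.4429 0.4749 0.1517]
side 0.5 444 [0.3188 0.4751 0.0618] [0.4486 0.5249 0.1512]
side 0.55 641 [0.2003 0.525  0.0602] [0.467  0.575  0.3436]
side 0.6 994 [0.2007 0.575  0.1105] [0.7497 0.625  0.3427]
side 0.65 1115 [0.3001 0.625  0.1305] [0.6806 0.675  0.2061]
side 0.7 567 [0.3088 0.6751 0.0616] [0.548  0.723  0.2148]
((501.31396484375, -206.5641326904297), (70.38172149658203, 270.51495361328125), 7.000288963317871)
```

>>> jog_arm(deltas="0.01 -0.034 0.002 0 0 -3.3;0.01 -0.034 0.002 0 0 -3.3;0.012 -0.034 0.002 0 0 -3.3;0.012 -0.034 0 0 0 -3.3;0.014 -0.034 0 0 0 -3.3;0.016 -0.034 0 0 0 -3.3;0.016 -0.034 0 0 0 -3.3;0.016 -0.034 0 0 0 -3.3;0.016 -0.034 0 0 0 -3.3;0.016 -0.034 0 0 0 -3.3;0.016 -0.034 0 0 0 -3.3;0.016 -0.034 0 0 0 -3.3;0.018 -0.034 0 0 0 -3.3;0.018 -0.034 0 0 0 -3.3;0.02 -0.034 0 0 0 -3.3;0.02 -0.034 0 0 0 -3.3;0.02 -0.034 0 0 0 -3.3;0.02 -0.034 0 0 0 -3.3;0.02 -0.034 0 0 0 -3.3;0 0 0 0 0 0", hand=1)

```text
t: 2.17
tcp_pos: [0.4724, -0.1542, 0.2458]
tool_rot: [-29.9, 89.3, -22.7]
force: [-1.3, 0.5, -1.3]
width: 0.0881
```

```bash
cat > st.py <<'E'
from h import *
import sys
np.set_printoptions(precision=4,suppress=True)
s=status.sense(); R=Ro(s['tool_rot']); print(s['t'],s['tcp_pos'],'F',s['force'],s['width'])
print('jaw yaw',np.degrees(np.arctan2(R[1,2],R[0,2])),'x ax',R[:,0])
yaw=float(sys.argv[1]) if len(sys.argv)>1 else 7
c,n=np.cos(np.radians(yaw)),np.sin(np.radians(yaw))
T=np.array([[0,-n,c],[0,c,n],[-1,0,0]]); T[:,1]=np.cross(T[:,2],T[:,0])
print('rotvec to target',np.degrees(Rotation.from_matrix(T@R.T).as_rotvec()))
E
python3 st.py 7
```

```text
2.1667 [ 0.4724 -0.1542  0.2458] F [-1.2691  0.5166 -1.3181] 0.08808347295530951
jaw yaw 7.227709713690242 x ax [ 0.0116 -0.0049 -0.9999]
rotvec to target [ 0.2797  0.6663 -0.2257]
```

>>> jog_arm(deltas="0.009 0.018 -0.01 0.28 0.67 -0.2;0.008 0.018 -0.02 0 0 0;0 0 -0.03 0 0 0;0 0 0 0 0 0")

```text
t: 2.5
tcp_pos: [0.4912, -0.1203, 0.1841]
tool_rot: [-39.8, 89.9, -33.1]
force: [-0.3, -0.8, -1.1]
width: 0.0884
```

```bash
python3 st.py 7; python3 - <<'E'
from h import *
save('side','side1.png');save('top','top1.png')
E
```

```text
2.5 [ 0.4912 -0.1203  0.1841] F [-0.2878 -0.8281 -1.1114] 0.08841307177332632
jaw yaw 6.664615236546861 x ax [ 0.0019 -0.0012 -1.    ]
rotvec to target [0.0708 0.1092 0.3355]
```

View pics/side1.png

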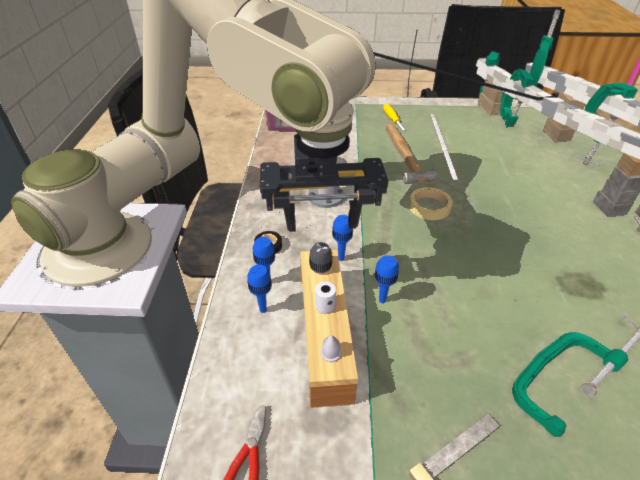

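The open jaws hang over the chuck, with fingertips at (290,230) and (355,228) on either side of it at (320,255). The blue chucks are clear of the descent path.

>>> jog_arm(deltas="-0.0015 0.002 -0.02 0 0 0.3;0 0 -0.025 0 0 0;0 0 -0.025 0 0 0;0 0 -0.02 0 0 0;0 0 -0.006 0 0 0;0 0 0 0 0 0")

```text
t: 3.1
tcp_pos: [0.4958, -0.1229, 0.1018]
tool_rot: [-34.6, 88.2, -27.7]
force: [0.2, -0.3, -0.6]
width: 0.088
```

```bash
python3 st.py 7
```

```text
3.1 [ 0.4958 -0.1229  0.1018] F [ 0.1903 -0.3123 -0.5658] 0.08795677166763514
jaw yaw 6.95031471439028 x ax [ 0.0276 -0.0145 -0.9995]
rotvec to target [0.8284 1.5831 0.0627]
```

>>> jog_arm(deltas="-0.006 0.005 -0.007 0.8 1.6 0;0 0 -0.005 0 0 0;0 0 0 0 0 0")

```text
t: 3.35
tcp_pos: [0.4911, -0.1187, 0.0932]
tool_rot: [-44.0, 89.8, -37.1]
force: [0.0, 0.4, -0.4]
width: 0.088
```

```bash
python3 st.py 7
```

```text
3.35 [ 0.4911 -0.1187  0.0932] F [ 0.0058  0.4496 -0.4305] 0.08801164182807737
jaw yaw 6.917203745306816 x ax [ 0.0029 -0.0022 -1.    ]
rotvec to target [0.1273 0.1689 0.083 ]
```

>>> jog_arm(deltas="-0.0015 0.0008 -0.004 0.1 0.2 0;0 0 0 0 0 0")

```text
t: 3.52
tcp_pos: [0.4901, -0.1181, 0.0901]
tool_rot: [-57.1, 89.9, -50.2]
force: [0.2, -1.0, -0.2]
width: 0.0882
```

```bash
python3 st.py 7
```

```text
3.5167 [ 0.4901 -0.1181  0.0901] F [ 0.1669 -1.0068 -0.1532] 0.08822596940791111
jaw yaw 6.927274419151433 x ax [ 0.0011 -0.0014 -1.    ]
rotvec to target [0.0779 0.0651 0.0728]
```

>>> jog_arm(deltas="0 0 -0.002 0 0 0;0 0 0 0 0 0;0 0 0 0 0 0;0 0 0 0 0 0;0 0 0 0 0 0;0 0 0 0 0 0;0 0 0 0 0 0;0 0 0 0 0 0", hand=-1)

```text
t: 4.18
tcp_pos: [0.4904, -0.1182, 0.0888]
tool_rot: [-48.7, 89.8, -41.8]
force: [-1.4, 0.3, -0.0]
width: 0.039
```

```bash
python3 st.py 7;python3 - <<'E'
from h import *
save('side','side2.png')
E
python3 -c "
import cv2
a=cv2.imread('pics/side2.png');cv2.imwrite('pics/s2z.png',cv2.resize(a[150:350,220:420],(600,600)))"
```

```text
4.1833 [ 0.4904 -0.1182  0.0888] F [-1.3968  0.3416 -0.0463] 0.03896565016220491
jaw yaw 6.936982297501763 x ax [ 0.0023 -0.0021 -1.    ]
rotvec to target [0.1188 0.1332 0.0632]
```

View pics/s2z.png

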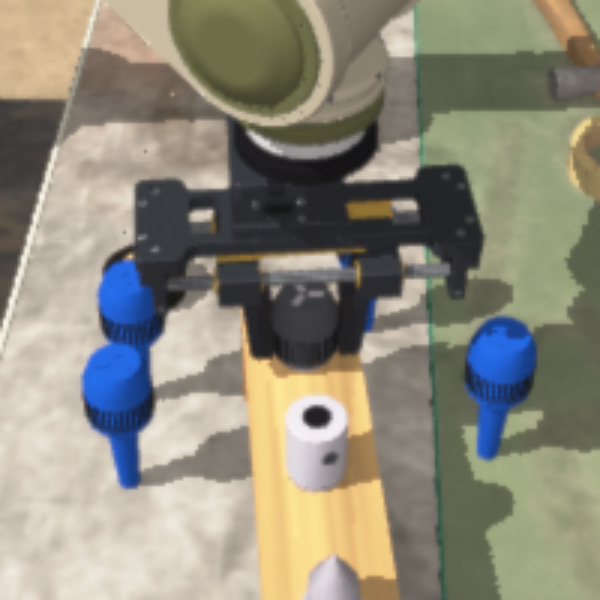

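The fingers hold the dark chuck between (260,340) and (350,335) in the zoom, with a width of 39 mm. Lifting.

>>> jog_arm(deltas="0 0 0.01 0 0 0;0 0 0.02 0 0 0;0 0 0.025 0 0 0;0 0 0.03 0 0 0;0 0 0.03 0 0 0;0 0 0.025 0 0 0;0 0 0.01 0 0 0;0 0 0 0 0 0")

```text
t: 4.9
tcp_pos: [0.4862, -0.1161, 0.2409]
tool_rot: [148.4, 89.4, 155.3]
force: [0.9, -0.3, -4.0]
width: 0.0388
```

```bash
python3 st.py 7;python3 - <<'E'
from h import *
save('side','side3.png')
E
```

```text
4.9 [ 0.4862 -0.1161  0.2409] F [ 0.8888 -0.2686 -4.0241] 0.038845505673246315
jaw yaw 6.924007679062178 x ax [-0.0098  0.0045 -0.9999]
rotvec to target [-0.2581 -0.5627  0.0775]
```

View pics/side3.png

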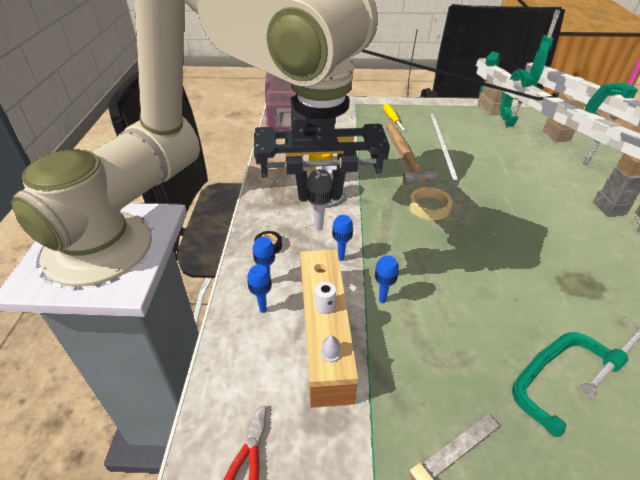

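The chuck is in the fingers at (318,190) with its shank pointing down to (320,228). The rack hole is empty and the other two tools are undisturbed.

>>> jog_arm(deltas="0 0.01 0 -0.2 -0.5 0;0 0.025 0 0 0 0;0 0.03 0 0 0 0;0 0.03 0 0 0 0;0 0.03 0 0 0 0;0 0.03 0 0 0 0;0 0.03 0 0 0 0;0 0.03 0 0 0 0;0 0.03 0 0 0 0;0 0.025 0 0 0 0;0 0.01 0 0 0 0;0 0 0 0 0 0")

```text
t: 5.95
tcp_pos: [0.4739, 0.1835, 0.2204]
tool_rot: [161.2, 88.1, 167.9]
force: [0.2, 1.3, -4.2]
width: 0.039
```

```bash
python3 st.py 7
```

```text
5.95 [0.4739 0.1835 0.2204] F [ 0.2157  1.3241 -4.182 ] 0.039015197721855494
jaw yaw 6.764280722864257 x ax [-0.0322  0.0069 -0.9995]
rotvec to target [-0.3913 -1.848   0.2452]
```

>>> jog_arm(deltas="0.01 0.01 0 -0.4 -1.8 0.2;0.007 0.008 0 0 0 0;0 0 0 0 0 0")

```text
t: 6.2
tcp_pos: [0.4892, 0.2025, 0.2167]
tool_rot: [-174.7, 89.6, -167.6]
force: [0.3, 0.0, -3.7]
width: 0.0389
```

```bash
python3 st.py 7; python3 - <<'E'
from h import *
save('side','side4.png');save('top','top4.png')
import subprocess
for n,b in(('side',(100,260,260,400)),('top',(150,330,100,280))):
    a=cv2.imread(f'pics/{n}4.png')[b[0]:b[1],b[2]:b[3]]
    cv2.imwrite(f'pics/{n}4z.png',cv2.resize(a,None,fx=3.5 if n=='side' else 3,fy=3.5 if n=='side' else 3))
    for k in ('socket_mouth','chuck_mid'): print(n,k,[(np.round(r['xy'],1),round(r['conf'],2)) for r in finder.pinpoint(n,k)])
print(proj('side',[.4915,.202,.085]),proj('top',[.4915,.202,.085]))
E
```

```text
6.2 [0.4892 0.2025 0.2167] F [ 0.3374  0.0096 -3.7415] 0.038916471086440835
jaw yaw 7.046827175726213 x ax [-0.0072 -0.0016 -1.    ]
rotvec to target [ 0.09   -0.4114 -0.047 ]
side socket_mouth [(array([326.9, 162.3]), 0.73), (array([327.3, 108. ]), 0.67)]
side chuck_mid [(array([325.9, 109. ]), 0.87), (array([386.9, 272.4]), 0.78), (array([262.5, 249.7]), 0.73), (array([258.3, 279. ]), 0.69), (array([339.3, 227.3]), 0.63)]
top socket_mouth [(array([210.2, 243.4]), 0.63)]
top chuck_mid [(array([364.3, 181. ]), 0.84), (array([348.2, 293. ]), 0.59), (array([312.2, 218.9]), 0.57), (array([381.7, 288.7]), 0.54)]
[326.22371153 166.79392519] [209.60243754 241.19012464]
```

View pics/side4z.png

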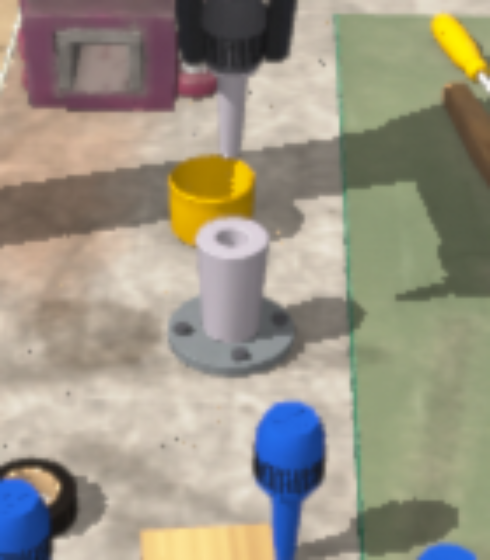

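View pics/top4z.png

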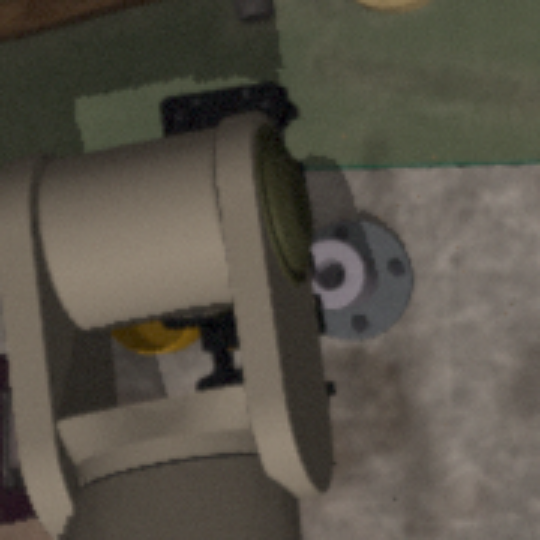

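```bash
python3 - <<'E'
from h import *
print(proj('side',[.4892,.2025,.1478]),proj('side',[.4925,.2005,.1478]),proj('side',[.4925,.2005,.085]),proj('top',[.4925,.2005,.085]))
# bore centre by dark pixels
for n,f,(v0,v1,u0,u1) in(('side','side0',(160,176,316,336)),('top','top0',(230,252,200,221)),('side','side4',(160,176,316,338)),('top','top4',(230,252,203,221))):
    g=cv2.imread(f'pics/{f}.png',0)[v0:v1,u0:u1]
    print(f); print(g)
E
```

```text
[325.63882295 143.11351841] [327.08178118 143.6069142 ] [326.63328749 167.16128725] [210.31080384 240.69529791]
side0
[[164 159 154 149 143 137 130 122 119 117 113 112 110 107 101  97 102 114
  115 116]
 [165 162 158 154 148 143 143 142 136 134 133 131 127 117 108 101 109 117
  119 121]
 [164 160 158 159 157 163 174 177 175 187 187 186 179 161 144 129 120 119
  121 122]
 [163 161 167 182 186 205 209 210 209 209 210 211 208 206 204 206 178 145
  127 125]
 [163 174 192 208 208 211 212 212 211 208 211 213 214 214 212 211 209 205
  163 132]
 [173 200 212 214 212 209 203 190 184 181 191 204 216 219 215 213 213 212
  202 169]
 [186 210 214 215 212 200 161 135 137 149 166 181 192 203 218 217 213 213
  211 203]
 [203 213 214 214 209 175 125 122 129 143 162 177 190 198 198 218 214 212
  213 207]
 [213 215 214 212 211 179 130 123 129 135 158 178 191 199 198 214 214 212
  213 208]
 [202 215 214 214 213 207 175 146 140 137 146 179 194 202 205 214 213 212
  211 203]
 [173 212 217 215 215 215 212 207 188 170 173 193 205 212 213 214 214 210
  203 174]
 [171 183 216 215 215 216 217 214 211 208 210 2
[... 4793 characters left out ...]
104 116 120 123 121 120]
 [ 52  76  61  47  43  36  39  43  41  34  36  65 108 115 123 121 126 121]
 [ 57 100  88  59  45  40  38  47  41  40  52  89 115 121 121 123 128 112]
 [ 57  95 109  84  62  47  43  45  47  62  84 112 120 122 122 127 125 102]
 [ 54  84 112 111  98  77  68  74  85 103 117 123 124 124 126 125 121  97]
 [ 56  74  96 106 117 117 115 116 120 121 123 121 125 124 125 124 107  84]
 [ 49  41  39  57 108 117 122 122 120 118 122 121 121 124 123 119  86  76]
 [ 50  46  25  36 104 117 119 122 119 122 124 124 122 123 121  92  79  78]
 [ 47  57  30  23  83 114 120 121 121 123 120 124 122 115  91  80  77  80]
 [ 45  50  31  24  66 112 124 124 121 125 119 124 113  89  83  79  78  78]]
```

>>> jog_arm(deltas="0.001 -0.0005 -0.015 0 -0.4 0;0 0 -0.02 0 0 0;0 0 -0.015 0 0 0;0 0 0 0 0 0")

```text
t: 6.83
tcp_pos: [0.4903, 0.199, 0.1679]
tool_rot: [-17.0, 89.7, -10.2]
force: [-0.1, -0.1, -3.9]
width: 0.0389
```

```bash
python3 st.py 7
```

```text
6.8333 [0.4903 0.199  0.1679] F [-0.1051 -0.0565 -3.8513] 0.03887643408962623
jaw yaw 6.812802525635618 x ax [ 0.0056 -0.001  -1.    ]
rotvec to target [0.0572 0.3219 0.1875]
```

>>> jog_arm(deltas="0 0.0028 -0.004 0.1 0.3 0.2;0 0 0 0 0 0")

```text
t: 7.0
tcp_pos: [0.4905, 0.2015, 0.1645]
tool_rot: [83.3, 89.9, 90.2]
force: [-0.3, 0.7, -4.5]
width: 0.0395
```

```bash
python3 st.py 7; python3 - <<'E'
from h import *
save('side','side5.png')
a=cv2.imread('pics/side5.png')[110:210,270:380]; cv2.imwrite('pics/s5z.png',cv2.resize(a,None,fx=6,fy=6,interpolation=cv2.INTER_CUBIC))
s=status.sense();t=s['tcp_pos'];print(proj('side',t-[0,0,.069]))
E
```

```text
7.0 [0.4905 0.2015 0.1645] F [-0.343   0.7136 -4.4887] 0.0394787210572233
jaw yaw 6.969149491966799 x ax [-0.     0.001 -1.   ]
rotvec to target [-0.056  -0.0003  0.0308]
[326.00969776 162.89396844]
```

View pics/s5z.png

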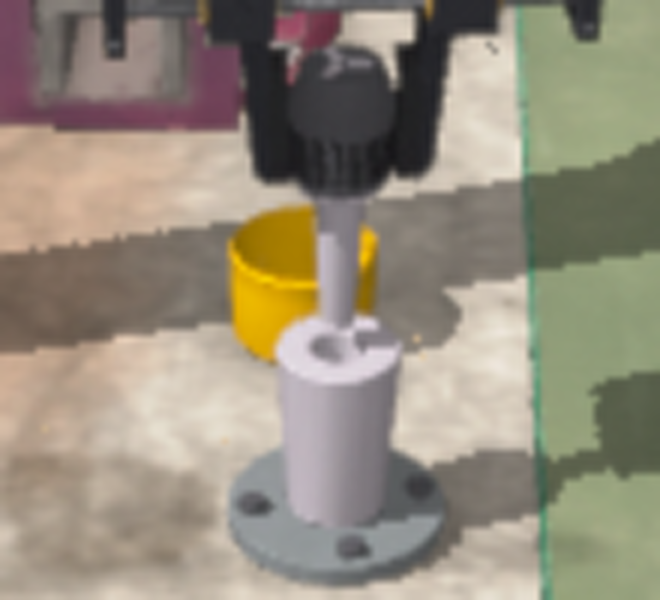

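The shank tip at zoom (338,325) is in line with the bore at (339,346) and about 10 mm above it. Lowering in.

>>> jog_arm(deltas="0 0 -0.01 0 0 0;0 0 -0.012 0 0 0;0 0 0 0 0 0")

```text
t: 7.3
tcp_pos: [0.4921, 0.2016, 0.144]
tool_rot: [8.0, 89.6, 15.0]
force: [-0.9, 0.0, -3.9]
width: 0.0392
```

```bash
python3 st.py 7
```

```text
7.3 [0.4921 0.2016 0.144 ] F [-0.9476  0.0148 -3.9156] 0.03919691370556832
jaw yaw 6.966082748975724 x ax [ 0.0068  0.0018 -1.    ]
rotvec to target [-0.1048  0.3903  0.0337]
```

>>> jog_arm(deltas="-0.0015 0 -0.008 -0.1 0.4 0;-0.0004 0 -0.008 0 0.2 0;-0.0004 0 -0.006 0 0.2 0;0 0 0 0 0 0")

```text
t: 7.63
tcp_pos: [0.49, 0.2017, 0.1209]
tool_rot: [171.3, 89.6, 178.2]
force: [0.3, 0.5, -4.1]
width: 0.0388
```

```bash
python3 st.py 7
```

```text
7.6333 [0.49   0.2017 0.1209] F [ 0.2905  0.528  -4.1494] 0.038799661467745446
jaw yaw 6.971344772125444 x ax [-0.0068  0.0002 -1.    ]
rotvec to target [-0.0119 -0.3876  0.0289]
```

>>> jog_arm(deltas="0.0003 0 -0.005 0 -0.4 0;0 0 -0.003 0 0 0;0 0 0 0 0 0")

```text
t: 7.88
tcp_pos: [0.4905, 0.2017, 0.1121]
tool_rot: [4.7, 89.9, 11.7]
force: [0.3, 0.1, -3.9]
width: 0.039
```

```bash
python3 st.py 7
```

```text
7.8833 [0.4905 0.2017 0.1121] F [ 0.2634  0.1043 -3.8637] 0.03900100652452002
jaw yaw 6.974784342448332 x ax [ 0.0011  0.0002 -1.    ]
rotvec to target [-0.0135  0.0653  0.0252]
```

>>> jog_arm(deltas="0 0 -0.0015 0 0 0;0 0 0 0 0 0")

```text
t: 8.05
tcp_pos: [0.4906, 0.2017, 0.1105]
tool_rot: [4.9, 89.9, 11.8]
force: [1.0, 0.2, -2.7]
width: 0.0394
```

>>> jog_arm(deltas="0 0 -0.0012 0 0 0;0 0 0 0 0 0")

```text
t: 8.22
tcp_pos: [0.4908, 0.2018, 0.1095]
tool_rot: [2.9, 89.9, 9.9]
force: [-0.4, -1.1, -4.9]
width: 0.0392
```

>>> jog_arm(deltas="0 0 -0.001 0 0 0;0 0 0 0 0 0")

```text
t: 8.38
tcp_pos: [0.4909, 0.2018, 0.1087]
tool_rot: [3.3, 89.8, 10.3]
force: [0.1, 0.5, -3.7]
width: 0.0391
```

>>> jog_arm(deltas="0 0 -0.001 0 0 0;0 0 0 0 0 0")

```text
t: 8.55
tcp_pos: [0.4911, 0.2019, 0.1079]
tool_rot: [3.6, 89.8, 10.5]
force: [0.3, 1.5, -3.6]
width: 0.0391
```

>>> jog_arm(deltas="-0.0004 0 -0.001 0 0.2 0;0 0 0 0 0 0")

```text
t: 8.72
tcp_pos: [0.4914, 0.202, 0.1078]
tool_rot: [19.8, 89.9, 26.8]
force: [0.5, -0.0, -3.1]
width: 0.0389
```

>>> jog_arm(deltas="0 0 -0.001 0 0 0;0 0 0 0 0 0")

```text
t: 8.88
tcp_pos: [0.4915, 0.202, 0.1073]
tool_rot: [17.4, 89.8, 24.4]
force: [-0.2, 0.5, -2.4]
width: 0.0394
```

```bash
python3 st.py 7; python3 - <<'E'
from h import *
save('side','side6.png')
a=cv2.imread('pics/side6.png')[110:210,270:380]; cv2.imwrite('pics/s6z.png',cv2.resize(a,None,fx=6,fy=6,interpolation=cv2.INTER_CUBIC))
E
```

```text
8.8833 [0.4915 0.202  0.1073] F [-0.1715  0.5132 -2.4223] 0.039358830513604906
jaw yaw 6.979914078171568 x ax [ 0.0028  0.0013 -1.    ]
rotvec to target [-0.0721  0.1591  0.02  ]
```

View pics/s6z.png

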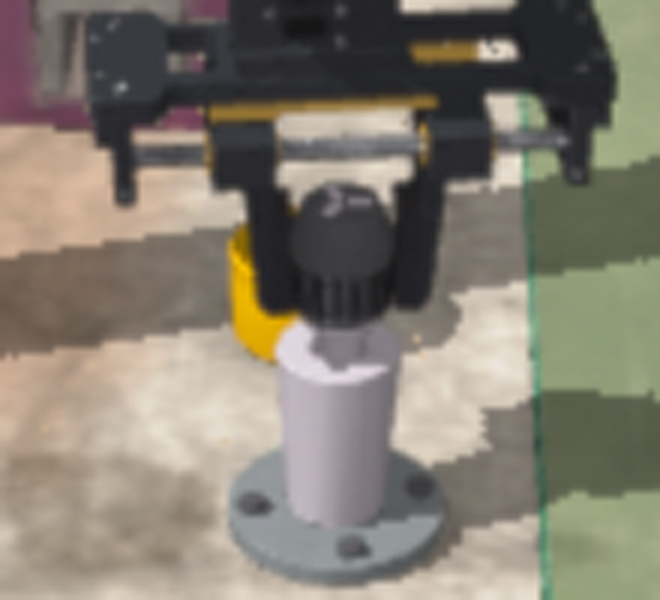

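The shank is well inside the bore (collar just above the mouth at zoom (340,345)), the measured load is dropping and descent has slowed: it is resting. Letting go.

>>> jog_arm(deltas="0 0 0 0 0 0;0 0 0 0 0 0;0 0 0 0 0 0;0 0 0 0 0 0;0 0 0 0 0 0;0 0 0 0 0 0;0 0 0 0 0 0;0 0 0 0 0 0", hand=1)

```text
t: 9.6
tcp_pos: [0.4921, 0.2021, 0.1074]
tool_rot: [11.3, 89.7, 18.3]
force: [0.6, 0.9, 0.2]
width: 0.0877
```

```bash
python3 st.py 7; python3 - <<'E'
from h import *
save('side','side7.png')
a=cv2.imread('pics/side7.png')[110:210,270:380]; cv2.imwrite('pics/s7z.png',cv2.resize(a,None,fx=6,fy=6,interpolation=cv2.INTER_CUBIC))
print([(r['xy'],r['conf']) for r in finder.pinpoint('side','chuck_mid')][:6], proj('side',[.4907,.2015,.124]),proj('side',[.4907,.2015,.112]))
E
```

```text
9.6 [0.4921 0.2021 0.1074] F [0.6083 0.8839 0.1978] 0.08767793183602234
jaw yaw 6.977868852708221 x ax [ 0.0043  0.0014 -1.    ]
rotvec to target [-0.0809  0.2447  0.022 ]
[([386.1, 268.9], 0.9), ([262.8, 252.0], 0.79), ([257.8, 280.6], 0.63), ([324.8, 153.0], 0.58), ([342.7, 227.5], 0.57)] [326.13136688 152.51496699] [326.05176718 157.02196702]
```

View pics/s7z.png

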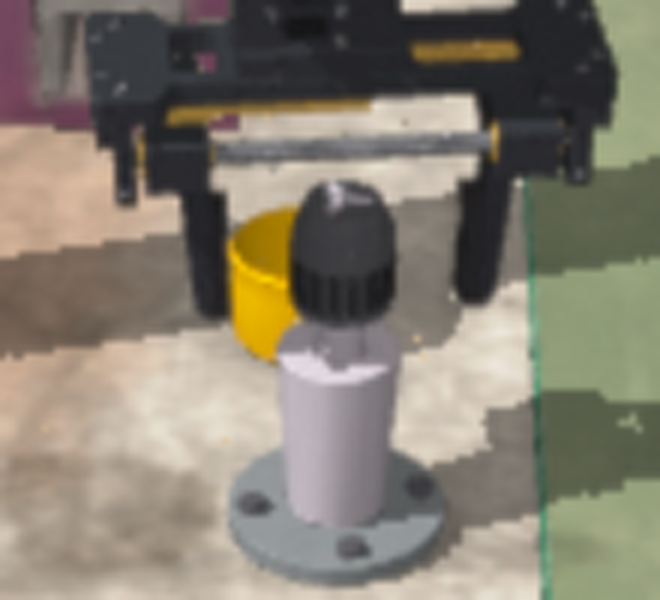

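The chuck stands upright and loose in the socket at zoom (343,255), with both fingers clear of it. The collar is still well above the mouth. Next: rise, close the fingers and get above the nose.

>>> jog_arm(deltas="0 0 0.008 0 0 0;0 0 0.015 0 0 0;0 0 0.02 0 0 0;0 0 0.02 0 0 0;0 0 0 0 0 0")

```text
t: 10.12
tcp_pos: [0.4913, 0.2019, 0.174]
tool_rot: [23.0, 89.9, 30.0]
force: [0.0, -0.2, 0.4]
width: 0.0881
```

```bash
python3 st.py 7
```

```text
10.1167 [0.4913 0.2019 0.174 ] F [ 0.0341 -0.2321  0.4222] 0.08810713974350563
jaw yaw 6.975210607772285 x ax [ 0.0018  0.001  -1.    ]
rotvec to target [-0.06    0.1039  0.0247]
```

>>> jog_arm(deltas="-0.0005 -0.0004 0 0 0 0;0 0 0 0 0 0;0 0 0 0 0 0;0 0 0 0 0 0;0 0 0 0 0 0;0 0 0 0 0 0;0 0 0 0 0 0;0 0 0 0 0 0;0 0 0 0 0 0", hand=-1)

```text
t: 10.87
tcp_pos: [0.4894, 0.2012, 0.171]
tool_rot: [169.6, 89.8, 176.6]
force: [0.5, 0.3, -1.2]
width: 0.0304
```

```bash
python3 st.py 7; python3 - <<'E'
from h import *
save('side','side8.png')
a=cv2.imread('pics/side8.png')[110:210,270:380]; cv2.imwrite('pics/s8z.png',cv2.resize(a,None,fx=6,fy=6,interpolation=cv2.INTER_CUBIC))
E
```

```text
10.8667 [0.4894 0.2012 0.171 ] F [ 0.5314  0.2799 -1.1828] 0.03036576967554651
jaw yaw 6.968127728580701 x ax [-0.0032  0.0002 -1.    ]
rotvec to target [-0.011  -0.1837  0.0319]
```

View pics/s8z.png

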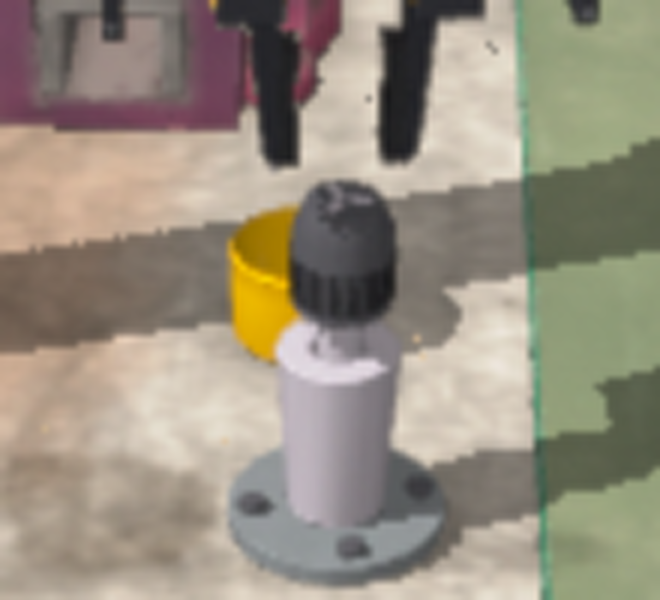

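>>> jog_arm(deltas="0.001 0.0004 0 0 -0.2 0;0 0 0 0 0 0;0 0 0 0 0 0;0 0 0 0 0 0;0 0 0 0 0 0;0 0 0 0 0 0")

```text
t: 11.42
tcp_pos: [0.4906, 0.2017, 0.1711]
tool_rot: [7.2, 89.9, 14.2]
force: [-0.3, 0.6, -0.1]
width: 0.0006
```

```bash
python3 st.py 7; python3 - <<'E'
from h import *
d=np.load('pics/side8.png.npy');q=dep('side',d)[130:170,314:340].reshape(-1,3)
m=(abs(q[:,0]-.491)<.022)&(abs(q[:,1]-.2)<.03)&(q[:,2]>.1)&(q[:,2]<.17);q=q[m];print(q.min(0),q.max(0),np.percentile(q[:,2],[50,80,90,97]))
t=q[q[:,2]>np.percentile(q[:,2],80)];print(t.mean(0))
E
```

```text
11.4167 [0.4906 0.2017 0.1711] F [-0.2956  0.5807 -0.0895] 0.0005511650569126579
jaw yaw 6.970472615813882 x ax [ 0.0009  0.0002 -1.    ]
rotvec to target [-0.0135  0.0532  0.0295]
[0.47192479 0.18035222 0.10027179] [0.51142613 0.21920265 0.16806205] [0.13217443 0.14601662 0.14759753 0.14836801]
[0.49242994 0.2016471  0.14780166]
```

Fingers shut, chuck nose at about z 0.148, so it is still loose. Coming down onto it.

>>> jog_arm(deltas="0.0005 0 -0.012 0 0 0;0 0 -0.005 0 0 0;0 0 0 0 0 0")

```text
t: 11.67
tcp_pos: [0.4914, 0.2017, 0.154]
tool_rot: [3.9, 89.9, 10.8]
force: [-1.0, 0.1, 0.4]
width: 0.0007
```

>>> jog_arm(deltas="0 0 -0.003 0 0 0;0 0 -0.002 0 0 0")

```text
t: 11.83
tcp_pos: [0.4915, 0.2018, 0.1492]
tool_rot: [4.1, 89.8, 11.0]
force: [0.2, -0.6, 0.4]
width: 0.0002
```

>>> jog_arm(deltas="0 0 -0.003 0 0 0")

```text
t: 11.92
tcp_pos: [0.492, 0.2018, 0.1468]
tool_rot: [2.1, 89.7, 9.1]
force: [-0.1, -0.1, 6.9]
width: 0.0004
```

>>> jog_arm(deltas="-0.0005 0 -0.003 0 0.2 0")

```text
t: 12.0
tcp_pos: [0.492, 0.2019, 0.1445]
tool_rot: [10.2, 89.8, 17.1]
force: [-0.3, 0.3, 5.9]
width: 0.0004
```

>>> jog_arm(deltas="-0.0005 0 -0.003 0 0.2 0")

```text
t: 12.08
tcp_pos: [0.4921, 0.2019, 0.1423]
tool_rot: [28.1, 89.9, 35.1]
force: [-0.5, -0.5, 8.1]
width: 0.0008
```

>>> jog_arm(deltas="0 0 -0.003 0 0 0")

```text
t: 12.17
tcp_pos: [0.4926, 0.2018, 0.1403]
tool_rot: [6.9, 89.8, 13.9]
force: [-3.3, -3.8, 11.7]
width: 0.0003
```

>>> jog_arm(deltas="0 0 -0.003 0 0 0")

```text
t: 12.25
tcp_pos: [0.4927, 0.2015, 0.1384]
tool_rot: [-7.1, 89.7, -0.1]
force: [-6.3, -5.2, 13.4]
width: 0.0003
```

>>> jog_arm(deltas="-0.0005 0 -0.002 0 0.2 0")

```text
t: 12.33
tcp_pos: [0.4923, 0.2012, 0.1373]
tool_rot: [-21.1, 89.9, -14.1]
force: [-1.7, -0.8, 8.7]
width: 0.0003
```

>>> jog_arm(deltas="-0.0005 0 -0.002 0 0.1 0")

```text
t: 12.42
tcp_pos: [0.4925, 0.2011, 0.1371]
tool_rot: [-15.9, 89.8, -8.9]
force: [-3.7, -1.1, 21.6]
width: 0.0006
```

>>> jog_arm(deltas="0 0 -0.002 0 0 0")

```text
t: 12.5
tcp_pos: [0.4929, 0.201, 0.1372]
tool_rot: [-12.5, 89.7, -5.5]
force: [-7.5, -3.2, 21.0]
width: 0.0008
```

It has stopped dead at 0.137 (predicted home is 0.137 to 0.138) under 21 N. One firmer push to confirm, then retreat.

>>> jog_arm(deltas="-0.0005 0 -0.003 0 0.2 0;0 0 -0.003 0 0 0")

```text
t: 12.67
tcp_pos: [0.4932, 0.2008, 0.1371]
tool_rot: [-11.6, 89.5, -4.6]
force: [-11.8, -3.6, 29.8]
width: 0.0005
```

>>> jog_arm(deltas="0 0 0.005 0 0 0;0 0 0.02 0 0 0;0 0 0.03 0 0 0;0 0 0.03 0 0 0;0 0 0.03 0 0 0;0 0 0 0 0 0")

```text
t: 13.17
tcp_pos: [0.4919, 0.2006, 0.2583]
tool_rot: [-12.1, 89.5, -5.0]
force: [-0.1, -0.2, 0.6]
width: 0.0001
```

```bash
python3 st.py 7; python3 - <<'E'
from h import *
save('side','side9.png')
a=cv2.imread('pics/side9.png')[110:210,270:380]; cv2.imwrite('pics/s9z.png',cv2.resize(a,None,fx=6,fy=6,interpolation=cv2.INTER_CUBIC))
d=np.load('pics/side9.png.npy');q=dep('side',d)[130:180,314:340].reshape(-1,3)
m=(abs(q[:,0]-.491)<.022)&(abs(q[:,1]-.2)<.03)&(q[:,2]>.1)&(q[:,2]<.17);q=q[m];print(q.min(0),q.max(0),np.percentile(q[:,2],[50,80,90,97]))
t=q[q[:,2]>np.percentile(q[:,2],80)];print(t.mean(0))
E
```

```text
13.1667 [0.4919 0.2006 0.2583] F [-0.1256 -0.2394  0.55  ] 0.0001344822259345528
jaw yaw 7.068963533463158 x ax [ 0.0094 -0.0008 -1.    ]
rotvec to target [ 0.0473  0.5363 -0.0684]
[0.47210157 0.17889293 0.10002579] [0.51167537 0.21680561 0.13813025] [0.12434678 0.13494096 0.13622704 0.13694472]
[0.49103514 0.20021411 0.1362488 ]
```

View pics/s9z.png

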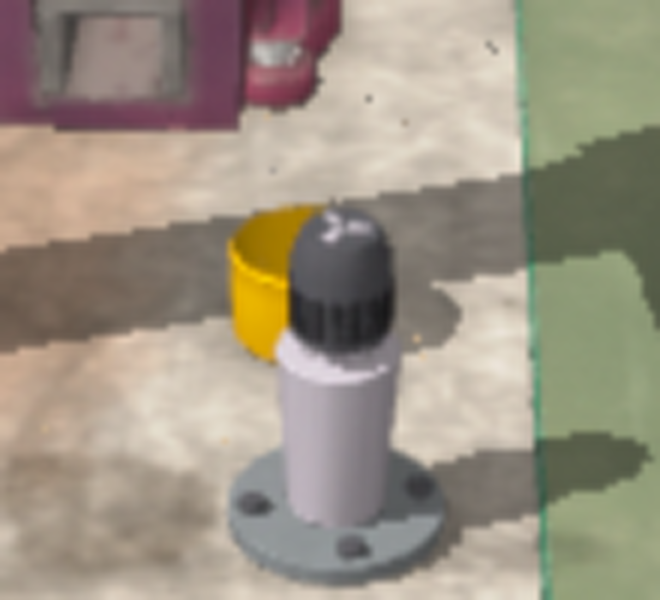

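View pics/side9.png

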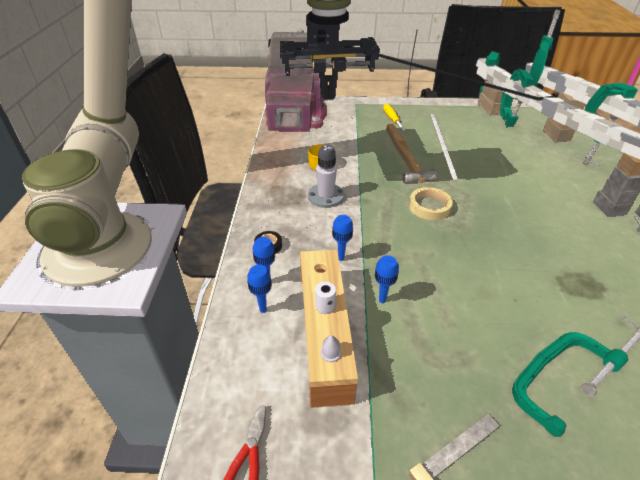

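The chuck sits upright at (327,160), collar nearly on the mouth. The nose dropped about 11.5 mm. The holder (325,297) and centre (331,345) haven't moved, and the gripper is clear.

```bash
python3 -c "
from h import *
print(order.hand_in())"
```

```text
the job is handed in; nothing more can be done
None
```

The dark chuck is seated home in the taper socket and the job is handed in, at about 13 s of the 51 s allowed.

- **Loose placing:** I took the chuck from the rack and lowered it until the socket began to take its weight, then let go. A picture then showed it upright with the fingers clear. The nose was at about z = 0.148 m, which matches loose seating.
- **Driving home:** I pushed it down on its nose with the closed fingers, in small steps of about 6 to 13 N. It stopped dead with the fingertips at z = 0.137 m and did not move under 30 N.
- **Last checks:** The depth image shows the nose 11.5 mm lower than before, on the socket axis within about 2 mm and upright. The holder and the dead centre look unmoved in the rack. The arm was about 0.12 m above the chuck and touching nothing.
- **Failed or disagreed:** The trained finder first reported only the blue look-alikes as the chuck, so I located the dark one from depth. During the last pushes sideways force rose to about 12 N; the chuck still looks upright.

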